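Loosely nest the transfer sleeves of a seed counter

TASK

Make up the transfer line into the seed counter: push the front sleeve along its guide rails until about 3 cm of its tapered nose is inside the counter's inlet, then push the rear sleeve up until about 3 cm of its nose is inside the front sleeve's mouth. The counter vibrates, so the sleeves must hang loosely in one another: stop well before they wedge, and never press them together. Leave the jars, the blue bin and the brush where they are.

Things in the scene. Friction and masses are not known exactly. Their poses are not given: they have to be found in the camera images.
- front_sleeve: 130 mm steel tube lying level on a grey shoe that slides on the bench. Origin: underside of the shoe, below the tube's wide end (mouth). x: towards the narrow nose = push direction; z up. Shoe: x -14 to +60 mm, 66 wide, 18 thick; its flat rear end is free to push. Tube top 86 mm high. About 0.3 to 0.6 kg, stays where left. Nearer the counter; starts with its nose 25 to 65 mm short of the inlet.
- rear_sleeve: 130 mm steel tube lying level on a grey shoe that slides on the bench. Origin: underside of the shoe, below the tube's wide end (mouth). x: towards the narrow nose = push direction; z up. Shoe: x -14 to +60 mm, 66 wide, 18 thick; its flat rear end is free to push. Tube top 86 mm high. About 0.3 to 0.6 kg, stays where left. Behind the front one; starts with its nose 60 to 100 mm short of that one's mouth.
- front_sleeve_tip (a point): Centre of the front sleeve's nose tip, 130 mm ahead of its mouth, 52 mm above the bench; axes as the sleeve's. The nose is 37 mm in outside diameter at the tip and widens evenly to 66 mm over 58 mm; wall 3 mm.
- front_sleeve_mouth (a point): Centre of the front sleeve's open wide end, 68 mm outside and 62 mm inside diameter, 52 mm above the bench; axes as the sleeve's. A nose about 50 mm inside is wedged; at 30 mm there is about 5 mm of gap all round. The entering nose passes above this sleeve's shoe.
- rear_sleeve_tip (a point): Centre of the rear sleeve's nose tip, 130 mm ahead of its mouth, 52 mm above the bench; axes as the sleeve's; same nose as the front sleeve's.
- inlet_mouth (a point): Centre of the open end of the counter's fixed inlet stub (steel, 68 mm outside, 62 mm inside diameter), 52 mm above the bench, on the sleeves' common axis. x: level, into the counter, the push direction; z up. A nose about 50 mm inside is wedged; at 30 mm about 5 mm of gap all round. The white housing (130 x 150 mm, 134 mm high with its bowl) begins 65 mm beyond.
- rails: Two fixed aluminium guide rails, 12 mm wide and 12 mm high, 68 mm apart inside, bare bench between them, from 475 mm behind the inlet mouth to 5 mm beyond it. Both shoes sit between them. Origin: on the bench, midway between the rails, below the inlet mouth; x: the push direction.
- jar_near: Bystander: clear jar with a white cap, 46 mm diameter, 75 mm high, standing on the robot's side of the rails; origin under its centre.
- jar_far: Bystander: clear jar with a white cap, 46 mm diameter, 75 mm high, standing on the far side of the rails; origin under its centre.
- jar_bin: Bystander: open blue bin with capped jars, 210 x 130 mm, 65 mm high (long side along its x), standing on the far side of the rails, near their counter end; origin under its centre.
- brush: Bystander: small brush 160 mm long lying along its x beyond the rails; origin on its underside.
Not all that is in view belongs to the job. Leave any orange or pink look-alike of the rear_sleeve alone.

How it is judged (in metres and radians):
On the way, in this order (a step that is already met when the one before it is completed fails the run):
1. the front sleeve's nose is 20 to 40 mm inside the counter's inlet (x of front_sleeve_tip in the frame of inlet_mouth between 0.02 and 0.04 m), for 0.3 s.
2. the rear sleeve's nose is 20 to 40 mm inside the front sleeve's mouth, the front sleeve still 20 to 40 mm inside the inlet (all of step 1 and x of rear_sleeve_tip in the frame of front_sleeve_mouth between 0.02 and 0.04 m), for 0.3 s.
At the end, for the whole second after the job is handed in: The front sleeve's nose is 20 to 40 mm inside the inlet and the rear sleeve's nose 20 to 40 mm inside the front sleeve's mouth; both sleeves flat on their shoes (within 0.1 rad), in line with the rails (within 0.08 rad) and at rest (all of step 2 and angle between each of front_sleeve, rear_sleeve's own z axis and vertical below 0.1 rad and angle between the x axis of each of front_sleeve, rear_sleeve and the x axis of inlet_mouth, either way round below 0.08 rad and linear speed of each of front_sleeve, rear_sleeve below 0.01 m/s); the robot touches nothing.
It fails at once if a sleeve is pressed against the inlet or against the other sleeve with more than 6 N (contact force between front_sleeve and counter above 6 N or contact force between front_sleeve and rear_sleeve above 6 N).
It fails at once if a jar, the blue bin or the brush is moved by more than 20 mm (distance of any of jar_near, jar_far, jar_bin, brush from where it was at the start of the episode above 0.02 m).
It also fails if it takes over 64 s, if anything falls off the work surface, if the arm or the gripper's body presses on something with over 40 N, if the wrist force passes 120 N, or if a joint passes its speed limit or range.

ROBOT

A 7-joint arm with a two-finger parallel gripper is mounted at the origin on the work surface. World frame = base frame: x ahead of the robot, y to its left, z up, the work surface at z = 0. Lengths are in m, angles in degrees, forces in N, time in s.
With the tool pointing down it reaches from about 0.425 to 0.95 m from the base axis. Payload 16.7 kg.
Tool frame: the origin (TCP) lies between the finger pads; the fingertips stand 14 mm ahead of it and the grasp point (between the pads) lies 5 mm behind it; z points along the fingers, y is the direction in which the jaws open and shut (so a half turn about z gives the same grasp; the last joint's range is limited). The gripper opens to 94 mm and grips with 3 to 60 N. Pads are 16 mm wide; open, the fingers measure 119 mm over their backs; the gripper's body (75 mm by 177 mm) begins 78 mm behind the grasp point.
Start: joints at [-82.592, 24.414, 4.234, 92.017, -1.954, 63.644, -3.845], TCP at [0.186, 0.649, 0.219] pointing down, gripper open.
Joint ranges: [-163.25, 163.25], [-28.42, 122.38], [-70.27, 78.77], [12.13, 141.07], [-58.53, 238.53], [9.26, 117.41], [-156.51, 156.51]. Speed limits (degrees/s): [108.29, 108.29, 136.94, 136.94, 172.46, 172.46, 172.46].

INTERFACE

Orientations are given as [roll, pitch, yaw] about the fixed x, y, z axes, in that order (R = Rz(yaw) Ry(pitch) Rx(roll)).
In Python, from workcell import ctrl, eyes, order gives the robot as it stands.
- The arm moves only by the tool jog_arm, never from a script. Its argument "targets" is a list of rows, each an object of numbers: "tx", "ty", "tz": the shift along the tool's x, y, z in m; "wx", "wy", "wz": the turn, a rotation vector about the tool's x, y, z in degrees; "grip": the opening, from 0 (shut) to 1 (fully open). A call has 1 to 12 rows; each row is the pose to reach, as a shift and turn from the pose commanded when the call began, along the tool's axes at that moment; what a row does not reach only later rows make up. A row lasts 1/8 s, in which the tool goes at most 62.5 mm and 10.7 degrees, less where a joint would pass 70% of its speed; a pose out of reach is approached as far as the arm can. A call with a gripper value outside its range is refused whole. The fingers move at their own pace and stop on an object; "force" is the grip in N (left out, the last holds). Time passes only in rows, so rows that repeat a pose let the fingers close. It gives the time, the measured TCP pose, the force and the opening at its end, in the units of the state.
- ctrl.read_state(): the state, without advancing time (a new reading comes with each control period).
- eyes.capture(name): name is "scene" or "side" or "wrist"; returns the picture (480x640x3 uint8, blue, green, red); there is no depth.
- eyes.camera_model(name): a dict with "fx", "fy", "cx", "cy" (pixels), "k1" (the pictures are not rectified: a ray, as slopes to the right and down, at radius r is drawn at 1 + k1 r^2 times it, then the intrinsics apply), "R" (3x3) and "t" (3): a world point X has camera coordinates R X + t. Camera axes: x right, y down, z forward; pixel columns grow to the right and rows downward; lengths in m; the calibration is good to about 2 mm. A picture is of the moment at which its call begins: read the wrist's pose just before it. camera_model takes no time and is no camera call; for the wrist camera it gives the pose at the moment of the call.
- order.finish_job(): hands the job in, once; it reports no verdict.
Trained networks look in the newest picture that a camera, given by its name, has taken for a name from the list of things; names that differ only in an ending like _2 or _b are one class to them, and where a whole thing is asked for, a point or a joint stands for the part that bears it (a point fixed in the world has none). Each returns a list of dicts, best first, with "confidence" (0 to 1); they miss things now and then, are a little off and sometimes report something else, mostly with a low value. They report only what shows in the picture. A call takes as long as a camera call. They do not tell look-alikes from the thing itself.
- eyes.recognise(camera, query): "location" ([column, row] in pixels, amid what is visible of it).
- eyes.cut_out(camera, query): "pixels" (480x640 bool, what is visible of it) and "location" ([column, row] in pixels, amid what is visible of it).
The state is a dict: "time": time; "q": joint angles; "joint_vel": joint speeds; "joint_torque": joint torques, N m; "position": TCP position; "orientation": TCP orientation; "force": force on the tool from outside, world axes, zero at the start; "wrist_torque": the same for the moment, N m; "width": finger opening in m.
Only numpy, scipy, OpenCV 4.12 (cv2) and the standard library are available. Lean on these libraries where they do the work, as an engineer would, in place of code of your own. Each camera call takes 0.05 s, during which the arm holds its last target. There are 200 camera calls.

## Working session

There is one attempt and no reset: what is moved stays moved. The work goes in short steps, Python scripts to look and compute and a tool call to move; the robot and the scene stay as the last step left them, time stands still between calls to the robot, and variables do not carry over. Pictures are saved under pics/ and viewed, about 8 in all and at most 12, crops included, and the job is handed in when it is done.

Besides the shell and the picture viewer there is one more tool, called after "Emit:" by a JSON object that holds its "name" and its "arguments". jog_arm: Moves the arm, as the interface text tells. Its arguments: {"type":"object","properties":{"targets":{"type":"array"},"force":{"type":"number"}},"required":["targets"]}

```bash
mkdir -p pics; ls
python3 - <<'E'
from workcell import ctrl, eyes
import cv2
print(ctrl.read_state())
a=eyes.capture("scene");b=eyes.capture("side")
cv2.imwrite("pics/scene.png",a);cv2.imwrite("pics/side.png",b)
for c in("scene","side"):
    m=eyes.camera_model(c);print(c,m)
    for q in("front_sleeve","rear_sleeve","front_sleeve_tip","front_sleeve_mouth","rear_sleeve_tip","inlet_mouth","rails","jar_near","jar_far","jar_bin","brush"):
        print(q,[(round(d["confidence"],2),[round(float(v),1) for v in d["location"]]) for d in eyes.recognise(c,q)][:3])
E
```

```text
pics
{'time': 0.0, 'q': array([-82.59098983,  24.44900576,   4.23278157,  92.05197626,
        -1.95353011,  63.64426416,  -3.84377462]), 'joint_vel': array([ 0.12463207,  0.07081963,  0.06102008, -0.07817665,  0.02592135,
        0.01571925, -0.03382788]), 'joint_torque': array([-1.24864546e-03, -9.35828662e+01,  3.66568230e+00, -4.54223228e+01,
       -4.90038190e-02,  1.98076124e-02,  1.27522976e-04]), 'position': array([0.18569825, 0.64851325, 0.21878592]), 'orientation': array([-1.79927209e+02,  6.15376045e-03,  1.64023032e+02]), 'force': array([ 0.95308754, -0.43317284, -0.64891721]), 'wrist_torque': array([0.03644717, 0.02211485, 0.018261  ]), 'width': 0.0937806678326068}
scene {'fx': 502.794564006735, 'fy': 502.794564006735, 'cx': 317.57952093480685, 'cy': 238.57830063587204, 'k1': -0.11595760814110563, 'R': array([[-0.14447993,  0.98944162,  0.01143769],
       [ 0.68120166,  0.10784073, -0.72410958],
       [-0.7176976 , -0.09682793, -0.6895901 ]]), 't': array([ 0.13189762, -0.28757677,  1.5339131 ])}
front_sleeve [(0.61, [377.2, 267.9])]
rear_sleeve [(0.84, [284.7, 245.4])
[... 621 characters left out ...]
200169],
       [-0.06247236,  0.698111  , -0.71325888],
       [ 0.04650946, -0.71184208, -0.70079792]]), 't': array([0.51444232, 0.11225743, 1.17762745])}
front_sleeve [(0.61, [301.9, 291.8])]
rear_sleeve [(0.92, [319.6, 220.8]), (0.64, [403.5, 223.2]), (0.64, [381.7, 175.7])]
front_sleeve_tip [(0.71, [298.2, 291.4])]
front_sleeve_mouth [(0.67, [299.7, 291.7])]
rear_sleeve_tip [(0.91, [381.5, 176.4]), (0.64, [404.1, 221.8]), (0.62, [321.1, 226.1])]
inlet_mouth [(0.97, [272.7, 382.1]), (0.6, [364.4, 328.8]), (0.39, [221.2, 299.5])]
rails [(0.68, [274.2, 381.8])]
jar_near [(0.68, [364.7, 330.8])]
jar_far [(0.68, [256.6, 235.5])]
jar_bin [(0.57, [220.7, 297.7])]
brush [(0.77, [277.5, 213.0])]
```

View pics/scene.png

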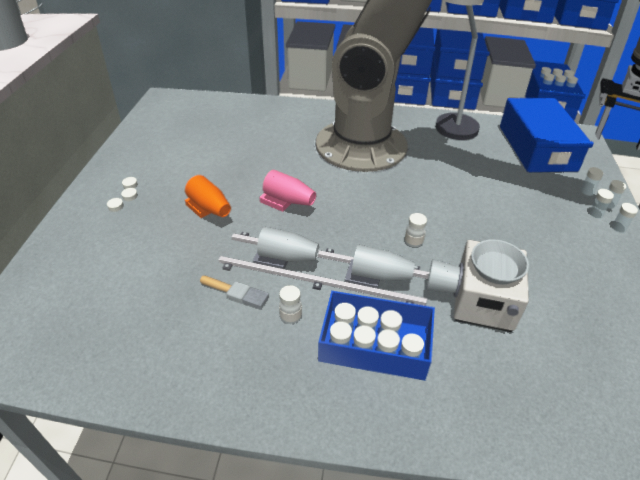

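View pics/side.png

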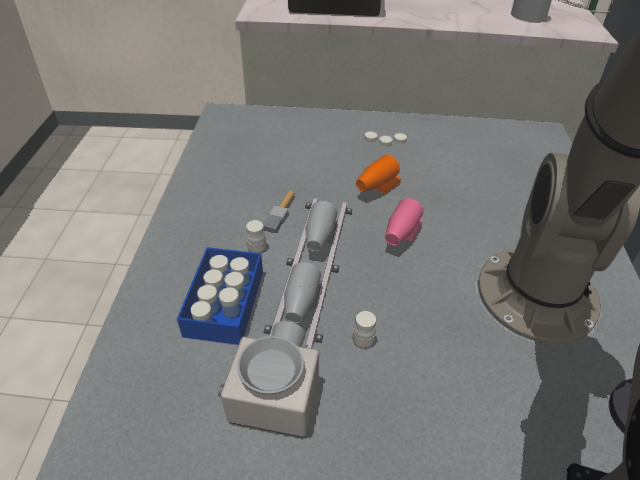

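The scene picture shows the rails running roughly from (228,248) to (430,290), with the rear sleeve at (287,247), the front sleeve at (383,267) and the inlet at (445,277). Orange and pink decoys sit at (207,198) and (288,190). I'll zoom in to get precise edges.

```bash
cat > h.py <<'E'
import numpy as np, cv2
from workcell import ctrl, eyes
def ray(m,p):
    d=np.array([(p[0]-m["cx"])/m["fx"],(p[1]-m["cy"])/m["fy"]]); s=d.copy()
    for _ in range(20): s=d/(1+m["k1"]*(s@s))
    R=np.array(m["R"]);t=np.array(m["t"])
    return -R.T@t, R.T@np.array([s[0],s[1],1.])
def onz(m,p,z):
    o,d=ray(m,p); return o+d*(z-o[2])/d[2]
def proj(m,X):
    c=np.array(m["R"])@np.array(X)+np.array(m["t"]); s=c[:2]/c[2]; s=s*(1+m["k1"]*(s@s))
    return np.array([m["fx"]*s[0]+m["cx"],m["fy"]*s[1]+m["cy"]])
E
python3 - <<'E'
from h import *
a=cv2.imread("pics/scene.png")[215:325,210:470]
cv2.imwrite("pics/z1.png",cv2.resize(a,None,fx=3,fy=3,interpolation=cv2.INTER_CUBIC))
m=eyes.camera_model("scene")
for n,p,z in (("railfar0",(220,260),.012),("railnear0",(234,236),.012),("railfar1",(425,299),.012),("front",(383,267),.052),("rear",(287,247),.052),("inlet",(432,276),.052),("jarnear",(415,245),0),("bin",(378,340),.06)):
    print(n,onz(m,p,z).round(3))
E
```

```text
railfar0 [ 0.552 -0.281  0.012]
railnear0 [ 0.468 -0.27   0.012]
railfar1 [0.597 0.188 0.012]
front [0.554 0.091 0.052]
rear [ 0.525 -0.127  0.052]
inlet [0.564 0.197 0.052]
jarnear [0.419 0.167 0.   ]
bin [0.753 0.091 0.06 ]
```

View pics/z1.png

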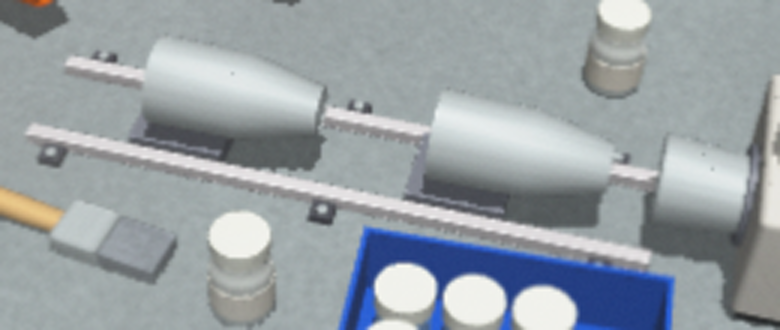

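The crop shows the rear nose tip at about (323,108), the front mouth edge at (435,140), the front tip at (612,165) and the inlet edge at (660,180). These are crop pixels at 3x.

Run:
```python
from h import *
m=eyes.camera_model("scene")
f=lambda u,v,z: onz(m,(210+u/3,215+v/3),z)
a,b=f(30,130,.012),f(650,258,.012)
u=(b-a);print(np.hypot(*u[:2]));u/=np.linalg.norm(u)
n=np.array([-u[1],u[0],0])
O=b+n*.040-u*.005  # axis below inlet
print("u",u.round(4),"ang",np.degrees(np.arctan2(u[1],u[0])),"O",O.round(4))
for k,p in dict(rm=(158,40,.086),rt=(325,88,.0705),fm=(443,92,.086),ft=(612,147,.0705),inl=(668,138,.086),nr=(67,62,.012)).items():
    X=f(*p); print(k,X.round(3),"s",((X-O)@u).round(4),"lat",((X-O)@n).round(4))
w=eyes.camera_model("wrist"); R=np.array(w["R"]); c=-R.T@np.array(w["t"]); print("wristcam",c.round(3),R.round(2), w["fx"])
```

```text
0.47738593018736264
u [0.1154 0.9933 0.    ] ang 83.37601877155606 O [0.5616 0.1916 0.012 ]
rm [ 0.509 -0.185  0.086] s -0.3797 lat 0.0088
rt [ 0.525 -0.056  0.07 ] s -0.25 lat 0.0082
fm [0.531 0.031 0.086] s -0.1628 lat 0.0117
ft [0.553 0.156 0.07 ] s -0.0368 lat 0.0049
inl [0.553 0.193 0.086] s 0.0004 lat 0.0089
nr [ 0.468 -0.274  0.012] s -0.4735 lat 0.0393
wristcam [0.121 0.667 0.384] [[ 0.27  0.96  0.  ]
 [ 0.94 -0.27  0.23]
 [ 0.22 -0.06 -0.97]] 370.9405422040132
```

Front nose is about 37 mm short of the inlet, and the rear nose is about 87 mm short of the front mouth. I'm going above the gap now.

Emit:
{"name": "jog_arm", "arguments": {"targets": [{"tx":-0.043,"ty":-0.045,"wz":6.5,"grip":0.2},{"tx":-0.086,"ty":-0.09,"wz":13,"grip":0.2},{"tx":-0.13,"ty":-0.136,"wz":20,"grip":0.2},{"tx":-0.173,"ty":-0.182,"wz":26.5,"grip":0.2},{"tx":-0.216,"ty":-0.228,"wz":33,"grip":0.2},{"tx":-0.26,"ty":-0.274,"wz":40,"grip":0.2},{"tx":-0.303,"ty":-0.319,"wz":47,"grip":0.2},{"tx":-0.346,"ty":-0.365,"wz":53.5,"grip":0.2},{"tx":-0.39,"ty":-0.41,"wz":60,"grip":0.2},{"tx":-0.433,"ty":-0.456,"wz":67,"grip":0.2},{"tx":-0.476,"ty":-0.5,"wz":74,"grip":0.2},{"tx":-0.519,"ty":-0.547,"wz":80.5,"grip":0.2}]}}

```text
invalid input
```

Emit:
{"name": "jog_arm", "arguments": {"targets": [{"grip":0.2},{"grip":0.2}]}}

```text
invalid input
```

Run:
```python
from h import *
s=ctrl.read_state();print({k:np.round(s[k],3) for k in("time","q","position","orientation","force","width")})
a=eyes.capture("wrist");w=eyes.camera_model("wrist")
import pickle;pickle.dump(w,open("w1.pkl","wb"));cv2.imwrite("pics/w1.png",a)
```

```text
{'time': np.float64(1.2), 'q': array([-82.59 ,  24.413,   4.236,  92.017,  -1.953,  63.644,  -3.845]), 'position': array([0.186, 0.649, 0.219]), 'orientation': array([-1.79997e+02, -1.00000e-03,  1.64019e+02]), 'force': array([ 0.21 , -0.091,  0.158]), 'width': np.float64(0.094)}
```

View pics/w1.png

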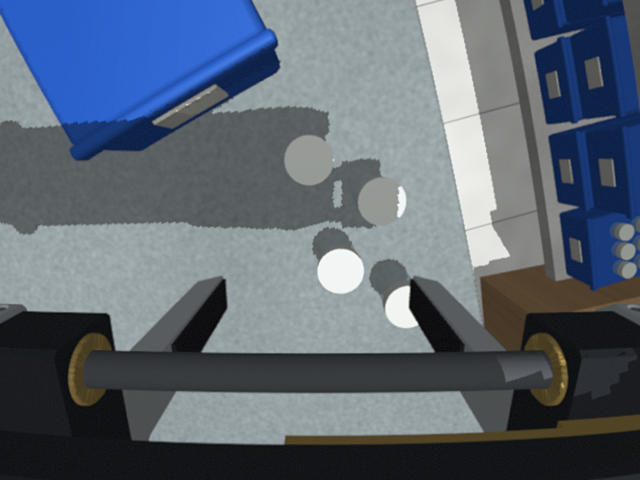

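The wrist picture shows only the starting place, because the move was refused. I'll retry with all keys given.

Emit:
{"name": "jog_arm", "arguments": {"targets": [{"tx":-0.043,"ty":-0.045,"tz":0.0,"wx":0.0,"wy":0.0,"wz":6.5,"grip":0.2}]}}

```text
time: 1.38
position: [0.2122, 0.5957, 0.2186]
orientation: [-180.0, -0.1, 157.7]
force: [1.7, 0.6, 0.1]
width: 0.0871
```

Emit:
{"name": "jog_arm", "arguments": {"targets": [{"tx":-0.044,"ty":-0.037,"tz":0.0,"wx":0.0,"wy":0.0,"wz":6.2,"grip":0.2},{"tx":-0.088,"ty":-0.074,"tz":0.0,"wx":0.0,"wy":0.0,"wz":12.4,"grip":0.2},{"tx":-0.132,"ty":-0.111,"tz":0.0,"wx":0.0,"wy":0.0,"wz":18.6,"grip":0.2},{"tx":-0.176,"ty":-0.148,"tz":0.0,"wx":0.0,"wy":0.0,"wz":24.8,"grip":0.2},{"tx":-0.22,"ty":-0.185,"tz":0.0,"wx":0.0,"wy":0.0,"wz":31,"grip":0.2},{"tx":-0.264,"ty":-0.222,"tz":0.0,"wx":0.0,"wy":0.0,"wz":37.2,"grip":0.2},{"tx":-0.308,"ty":-0.259,"tz":0.0,"wx":0.0,"wy":0.0,"wz":43.4,"grip":0.2},{"tx":-0.352,"ty":-0.296,"tz":0.0,"wx":0.0,"wy":0.0,"wz":49.6,"grip":0.2},{"tx":-0.396,"ty":-0.333,"tz":0.0,"wx":0.0,"wy":0.0,"wz":55.8,"grip":0.2},{"tx":-0.44,"ty":-0.37,"tz":0.0,"wx":0.0,"wy":0.0,"wz":62,"grip":0.2},{"tx":-0.485,"ty":-0.408,"tz":0.0,"wx":0.0,"wy":0.0,"wz":68,"grip":0.2},{"tx":-0.53,"ty":-0.445,"tz":0.0,"wx":0.0,"wy":0.0,"wz":74,"grip":0.2}]}}

```text
time: 2.88
position: [0.5351, -0.0217, 0.2199]
orientation: [180.0, -0.0, 83.4]
force: [0.5, 1.5, -0.1]
width: 0.0188
```

Emit:
{"name": "jog_arm", "arguments": {"targets": [{"tx":0.0,"ty":0.0,"tz":0.0,"wx":0.0,"wy":0.0,"wz":0.0,"grip":0.2},{"tx":0.0,"ty":0.0,"tz":0.0,"wx":0.0,"wy":0.0,"wz":0.0,"grip":0.2}]}}

```text
time: 3.12
position: [0.5342, -0.0199, 0.2193]
orientation: [-180.0, 0.0, 83.5]
force: [-0.0, 0.0, -0.5]
width: 0.0186
```

Run:
```python
from h import *
s=ctrl.read_state();print({k:np.round(s[k],3) for k in("time","q","position","orientation","force","width")})
w=eyes.camera_model("wrist");a=eyes.capture("wrist")
import pickle;pickle.dump(w,open("w1.pkl","wb"));cv2.imwrite("pics/w2.png",a)
print((-w["R"].T@w["t"]).round(4))
```

```text
{'time': np.float64(3.125), 'q': array([-39.106,  13.246,  40.375, 111.789, -10.026,  58.464,  -0.674]), 'position': array([ 0.534, -0.02 ,  0.219]), 'orientation': array([-1.79975e+02,  5.00000e-03,  8.35310e+01]), 'force': array([-0.001,  0.037, -0.538]), 'width': np.float64(0.019)}
[0.5419 0.0461 0.3836]
```

View pics/w2.png

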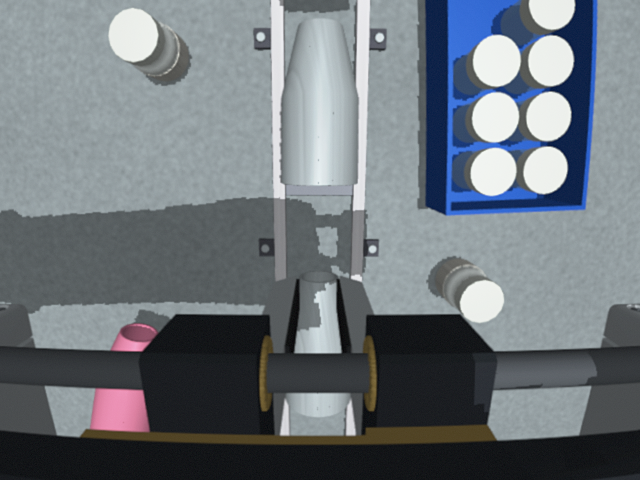

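The wrist view has the front sleeve centred at column 319: mouth top at row 184, shoe rear edge at row 195, nose tip at row 18 and inlet rim at row 10. The rails are at columns 279 and 361, and the rear nose tip is at about (318,274).

Run:
```python
from h import *
import pickle; w=pickle.load(open("w1.pkl","rb"))
P=lambda x,y,z: onz(w,(x,y),z)
lc=[(P(278,100,.012)+P(361,100,.012))/2,(P(280,230,.012)+P(358,230,.012))/2]
u=lc[0]-lc[1];u/=np.linalg.norm(u);print("mid",lc[0].round(4),lc[1].round(4),np.degrees(np.arctan2(u[1],u[0])))
for k,p in dict(shoe=(319,195,.018),mouth=(320,184,.086),ft=(320,19,.0705),rt=(318,272,.0705),inl=(316,10,.086),).items():
    X=P(*p);print(k,X.round(4),"s",((X-lc[0])@u).round(4))
a=cv2.imread("pics/w2.png")
print(a[175:205,319,:].sum(1).tolist()); print(a[0:40,319].sum(1).tolist()); print(a[120,265:375].sum(1).tolist())
b=cv2.resize(a[0:200,240:400],None,fx=3,fy=3,interpolation=cv2.INTER_CUBIC);cv2.imwrite("pics/z2.png",b)
```

```text
mid [0.5494 0.1013 0.012 ] [ 0.5349 -0.0241  0.012 ] 83.43337397568857
shoe [0.5389 0.0118 0.018 ] s -0.0901
mouth [0.5412 0.0268 0.086 ] s -0.0749
ft [0.5553 0.1533 0.0705] s 0.0524
rt [ 0.531  -0.0504  0.0705] s -0.1527
inl [0.5524 0.1547 0.086 ] s 0.0534
[708, 706, 708, 710, 711, 711, 707, 688, 696, 705, 592, 494, 483, 490, 489, 489, 490, 489, 494, 468, 405, 464, 490, 486, 484, 480, 473, 473, 470, 475]
[284, 281, 277, 275, 276, 273, 273, 269, 272, 269, 279, 295, 346, 446, 474, 471, 477, 487, 528, 568, 568, 572, 575, 572, 576, 585, 580, 585, 589, 594, 597, 600, 596, 598, 604, 608, 606, 610, 615, 611]
[478, 474, 468, 468, 462, 459, 461, 581, 684, 687, 682, 682, 678, 684, 678, 529, 337, 309, 347, 372, 397, 413, 430, 445, 459, 471, 474, 487, 489, 495, 503, 505, 509, 528, 539, 549, 553, 542, 526, 530, 546, 556, 564, 578, 578, 589, 602, 609, 621, 638, 642, 650, 665, 672, 673, 677, 671, 667, 665, 663, 658, 656, 654, 651, 642, 626, 616, 599, 588, 594, 592, 583, 579, 574, 562, 557, 561, 559, 556, 529, 526, 524, 513, 497, 488, 488, 482, 464, 449, 423, 407, 378, 390, 554, 692, 696, 683, 683, 686, 696, 695, 651, 521, 462, 454, 457, 448, 448, 452, 454]
```

View pics/z2.png

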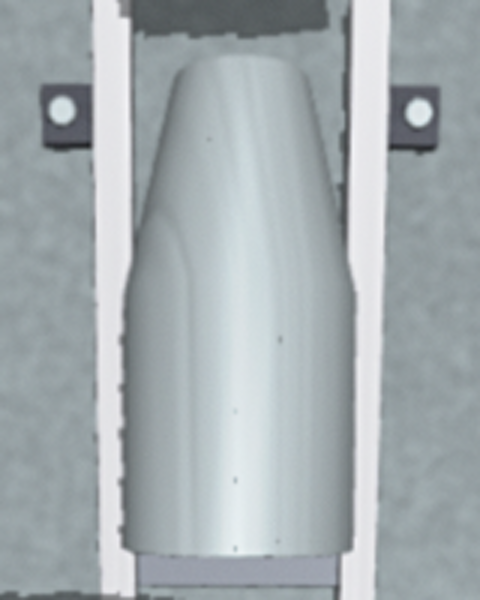

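The crop shows the sleeve centred between the rails; the dark patch at the top is a shadow, not the inlet. I'm descending into the gap, which is about 31 mm clear each way.

Emit:
{"name": "jog_arm", "arguments": {"targets": [{"tx":0.0,"ty":0.0015,"tz":0.04,"wx":0.0,"wy":0.0,"wz":0.0,"grip":0.2},{"tx":0.0,"ty":0.0015,"tz":0.08,"wx":0.0,"wy":0.0,"wz":0.0,"grip":0.2},{"tx":0.0,"ty":0.0015,"tz":0.12,"wx":0.0,"wy":0.0,"wz":0.0,"grip":0.2},{"tx":0.0,"ty":0.0015,"tz":0.155,"wx":0.0,"wy":0.0,"wz":0.0,"grip":0.2},{"tx":0.0,"ty":0.0015,"tz":0.18,"wx":0.0,"wy":0.0,"wz":0.0,"grip":0.2},{"tx":0.0,"ty":0.0015,"tz":0.194,"wx":0.0,"wy":0.0,"wz":0.0,"grip":0.2},{"tx":0.0,"ty":0.0015,"tz":0.198,"wx":0.0,"wy":0.0,"wz":0.0,"grip":0.2},{"tx":0.0,"ty":0.0015,"tz":0.198,"wx":0.0,"wy":0.0,"wz":0.0,"grip":0.2}]}}

```text
time: 4.18
position: [0.5361, -0.0199, 0.022]
orientation: [180.0, -0.0, 83.6]
force: [-0.8, 0.5, 0.4]
width: 0.0187
```

Emit:
{"name": "jog_arm", "arguments": {"targets": [{"tx":0.01,"ty":0.0,"tz":0.0,"wx":0.0,"wy":0.0,"wz":0.0,"grip":0.2},{"tx":0.017,"ty":0.0,"tz":0.0,"wx":0.0,"wy":0.0,"wz":0.0,"grip":0.2},{"tx":0.022,"ty":0.0,"tz":0.0,"wx":0.0,"wy":0.0,"wz":0.0,"grip":0.2},{"tx":0.027,"ty":0.0,"tz":0.0,"wx":0.0,"wy":0.0,"wz":0.0,"grip":0.2},{"tx":0.033,"ty":0.0,"tz":0.0,"wx":0.0,"wy":0.0,"wz":0.0,"grip":0.2},{"tx":0.039,"ty":0.0,"tz":0.0,"wx":0.0,"wy":0.0,"wz":0.0,"grip":0.2},{"tx":0.045,"ty":0.0,"tz":0.0,"wx":0.0,"wy":0.0,"wz":0.0,"grip":0.2},{"tx":0.051,"ty":0.0,"tz":0.0,"wx":0.0,"wy":0.0,"wz":0.0,"grip":0.2},{"tx":0.057,"ty":0.0,"tz":0.0,"wx":0.0,"wy":0.0,"wz":0.0,"grip":0.2},{"tx":0.062,"ty":0.0,"tz":0.0,"wx":0.0,"wy":0.0,"wz":0.0,"grip":0.2},{"tx":0.065,"ty":0.0,"tz":0.0,"wx":0.0,"wy":0.0,"wz":0.0,"grip":0.2},{"tx":0.065,"ty":0.0,"tz":0.0,"wx":0.0,"wy":0.0,"wz":0.0,"grip":0.2}]}}

```text
time: 5.68
position: [0.5433, 0.0442, 0.0216]
orientation: [180.0, 0.0, 83.5]
force: [1.1, -2.6, 2.8]
width: 0.0189
```

Run:
```python
from h import *
s=ctrl.read_state();print({k:np.round(s[k],3) for k in("time","position","orientation","force","width")})
w=eyes.camera_model("wrist");a=eyes.capture("wrist");b=eyes.capture("scene")
import pickle;pickle.dump(w,open("w3.pkl","wb"))
cv2.imwrite("pics/scene3.png",b);cv2.imwrite("pics/wr3.png",a)
z=cv2.resize(b[205:325,200:470],(800,356),interpolation=cv2.INTER_CUBIC)
v=cv2.resize(a,(320,240)); out=np.zeros((600,800,3),np.uint8); out[:356]=z; out[358:598,:320]=v
cv2.imwrite("pics/c3.png",out)
print((-w["R"].T@w["t"]).round(4))
```

```text
{'time': np.float64(5.675), 'position': array([0.543, 0.044, 0.022]), 'orientation': array([1.79983e+02, 1.80000e-02, 8.35160e+01]), 'force': array([ 1.121, -2.587,  2.77 ]), 'width': np.float64(0.019)}
[0.551  0.1103 0.1858]
```

View pics/c3.png

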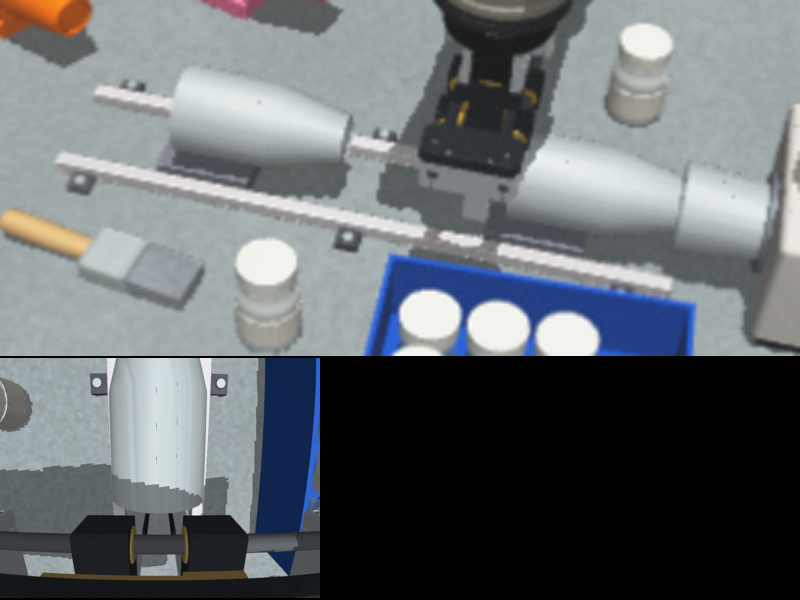

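The scene crop shows the front nose now reaching the inlet rim at crop (683,205), with the gripper just behind the front shoe. I'll measure the mouth edge in the wrist view.

Run:
```python
from h import *
import pickle; w=pickle.load(open("w3.pkl","rb"))
a=cv2.imread("pics/wr3.png")
for c in (305,312,318,325): print(c,a[292:325,c].sum(1).tolist())
O=np.array([.5494,.1013,0]);u=np.array([np.cos(np.radians(83.45)),np.sin(np.radians(83.45)),0])
for r in (305,308,311,314): X=onz(w,(315,r),.086);print(r,X.round(4),((X-O)@u).round(4))
print("tcp s",(np.array([.5433,.0442,0])-O)@u)
# scene predictions: mouth-top for candidate s, inlet top
m=eyes.camera_model("scene")
X=onz(m,(200+688/2.963,205+165/2.963),.086);print("inlet",X.round(4),(X-O)@u)
X=onz(m,(200+535/2.963,205+138/2.963),.086);print("mouth top scene",X.round(4),(X-O)@u)
X=onz(m,(200+487/2.963,205+233/2.963),.018);print("shoe rear scene",X.round(4),(X-O)@u)
```

```text
305 [385, 384, 381, 383, 385, 385, 384, 383, 389, 381, 382, 380, 386, 384, 382, 384, 383, 375, 358, 321, 304, 307, 303, 312, 306, 315, 310, 308, 310, 310, 307, 310, 307]
312 [386, 380, 387, 381, 386, 381, 384, 385, 383, 382, 385, 381, 383, 382, 383, 386, 382, 379, 368, 340, 310, 312, 315, 317, 318, 319, 324, 317, 322, 323, 319, 321, 319]
318 [382, 375, 374, 381, 375, 375, 376, 378, 378, 380, 378, 378, 385, 375, 380, 379, 379, 375, 364, 346, 311, 309, 314, 319, 316, 314, 304, 306, 304, 300, 298, 297, 293]
325 [374, 375, 373, 369, 372, 373, 374, 369, 372, 372, 375, 372, 372, 371, 368, 370, 377, 369, 346, 315, 300, 301, 297, 300, 304, 305, 308, 310, 311, 312, 314, 305, 309]
305 [0.5456 0.0697 0.086 ] -0.0319
308 [0.5455 0.0688 0.086 ] -0.0328
311 [0.5454 0.0678 0.086 ] -0.0337
314 [0.5453 0.0669 0.086 ] -0.0347
tcp s -0.05742311891355476
inlet [0.552 0.192 0.086] 0.0904480780055573
mouth top scene [0.5417 0.0815 0.086 ] -0.020531352792965578
shoe rear scene [0.5778 0.0546 0.018 ] -0.043108122714344436
```

Estimated insertion is about 6 mm (4–8 across the estimates). I'll push 23 mm more, back off, rise and check the rim-to-mouth distance from above, which should be 100 mm.

Emit:
{"name": "jog_arm", "arguments": {"targets": [{"tx":0.004,"ty":0.0,"tz":0.0,"wx":0.0,"wy":0.0,"wz":0.0,"grip":0.2},{"tx":0.008,"ty":0.0,"tz":0.0,"wx":0.0,"wy":0.0,"wz":0.0,"grip":0.2},{"tx":0.012,"ty":0.0,"tz":0.0,"wx":0.0,"wy":0.0,"wz":0.0,"grip":0.2},{"tx":0.016,"ty":0.0,"tz":0.0,"wx":0.0,"wy":0.0,"wz":0.0,"grip":0.2},{"tx":0.02,"ty":0.0,"tz":0.0,"wx":0.0,"wy":0.0,"wz":0.0,"grip":0.2},{"tx":0.022,"ty":0.0,"tz":0.0,"wx":0.0,"wy":0.0,"wz":0.0,"grip":0.2},{"tx":0.023,"ty":0.0,"tz":0.0,"wx":0.0,"wy":0.0,"wz":0.0,"grip":0.2},{"tx":0.023,"ty":0.0,"tz":0.0,"wx":0.0,"wy":0.0,"wz":0.0,"grip":0.2},{"tx":0.023,"ty":0.0,"tz":0.0,"wx":0.0,"wy":0.0,"wz":0.0,"grip":0.2}]}}

```text
time: 6.9
position: [0.5457, 0.067, 0.0215]
orientation: [-180.0, 0.0, 83.5]
force: [0.1, -5.3, 4.1]
width: 0.019
```

Emit:
{"name": "jog_arm", "arguments": {"targets": [{"tx":-0.012,"ty":0.0,"tz":0.0,"wx":0.0,"wy":0.0,"wz":0.0,"grip":0.2},{"tx":-0.025,"ty":0.0,"tz":-0.005,"wx":0.0,"wy":0.0,"wz":0.0,"grip":0.2},{"tx":-0.025,"ty":0.0,"tz":-0.05,"wx":0.0,"wy":0.0,"wz":0.0,"grip":0.2},{"tx":-0.025,"ty":0.0,"tz":-0.1,"wx":0.0,"wy":0.0,"wz":0.0,"grip":0.2},{"tx":0.0,"ty":0.0,"tz":-0.15,"wx":0.0,"wy":0.0,"wz":0.0,"grip":0.2},{"tx":0.03,"ty":0.0,"tz":-0.19,"wx":0.0,"wy":0.0,"wz":0.0,"grip":0.2},{"tx":0.06,"ty":0.0,"tz":-0.2,"wx":0.0,"wy":0.0,"wz":0.0,"grip":0.2},{"tx":0.06,"ty":0.0,"tz":-0.2,"wx":0.0,"wy":0.0,"wz":0.0,"grip":0.2},{"tx":0.06,"ty":0.0,"tz":-0.2,"wx":0.0,"wy":0.0,"wz":0.0,"grip":0.2}]}}

```text
time: 8.02
position: [0.5522, 0.1256, 0.2212]
orientation: [-180.0, 0.0, 83.5]
force: [-0.6, -0.4, -0.2]
width: 0.0184
```

Run:
```python
from h import *
s=ctrl.read_state();print({k:np.round(s[k],3) for k in("time","position","orientation","force","q")})
w=eyes.camera_model("wrist");a=eyes.capture("wrist")
import pickle;pickle.dump(w,open("w4.pkl","wb"));cv2.imwrite("pics/w4.png",a)
cv2.imwrite("pics/w4z.png",cv2.resize(a[0:300,220:420],None,fx=2,fy=2,interpolation=cv2.INTER_CUBIC))
```

```text
{'time': np.float64(8.025), 'position': array([0.552, 0.126, 0.221]), 'orientation': array([-1.79966e+02,  2.10000e-02,  8.34760e+01]), 'force': array([-0.568, -0.428, -0.224]), 'q': array([-52.146,  16.889,  40.207, 107.805, -12.524,  59.783, -13.318])}
```

View pics/w4z.png

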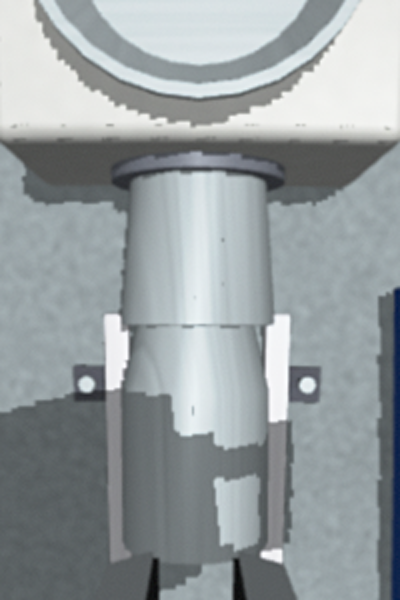

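The inlet rim is at crop row 325 (picture row 162.5) and the front mouth at crop row ~562 (picture row 281). The sleeve is straight.

Run:
```python
from h import *
import pickle; w=pickle.load(open("w4.pkl","rb"));a=cv2.imread("pics/w4.png")
for c in (310,316,322): print(a[155:170,c].sum(1).tolist(), a[270:292,c].sum(1).tolist())
O=np.array([.5494,.1013,0]);u=np.array([np.cos(np.radians(83.45)),np.sin(np.radians(83.45)),0])
i=onz(w,(318,162.5),.086)
for r in(277,279,281,283): X=onz(w,(318,r),.086);print(r,X.round(4),(X-O)@u,"inlet",i.round(4),(i-O)@u,"ins",.13-(i-X)@u)
```

```text
[638, 638, 641, 640, 646, 650, 631, 540, 547, 588, 602, 599, 604, 604, 606] [360, 358, 363, 357, 365, 360, 360, 360, 361, 358, 359, 341, 304, 286, 292, 287, 284, 291, 287, 295, 289, 298]
[696, 699, 702, 700, 703, 711, 697, 544, 492, 633, 673, 670, 671, 673, 673] [370, 373, 375, 370, 367, 374, 374, 367, 369, 372, 370, 358, 321, 303, 301, 306, 296, 309, 384, 500, 513, 499]
[686, 688, 688, 690, 690, 695, 666, 518, 597, 656, 659, 658, 663, 664, 669] [364, 369, 362, 365, 366, 370, 365, 368, 359, 366, 368, 386, 449, 509, 518, 512, 502, 489, 481, 483, 491, 502]
277 [0.549  0.0949 0.086 ] -0.006447091844571605 inlet [0.5596 0.189  0.086 ] 0.0883056280404514 ins 0.035247280114977006
279 [0.5488 0.0931 0.086 ] -0.008226519460418209 inlet [0.5596 0.189  0.086 ] 0.0883056280404514 ins 0.033467852499130396
281 [0.5486 0.0913 0.086 ] -0.010011037394527203 inlet [0.5596 0.189  0.086 ] 0.0883056280404514 ins 0.0316833345650214
283 [0.5484 0.0895 0.086 ] -0.011800692704411041 inlet [0.5596 0.189  0.086 ] 0.0883056280404514 ins 0.02989367925513757
```

Insertion is about 31 mm, which is good. Going behind the rear sleeve now, staying high.

Emit:
{"name": "jog_arm", "arguments": {"targets": [{"tx":-0.04,"ty":0.0,"tz":0.0,"wx":0.0,"wy":0.0,"wz":0.0,"grip":0.2},{"tx":-0.09,"ty":0.0,"tz":0.0,"wx":0.0,"wy":0.0,"wz":0.0,"grip":0.2},{"tx":-0.14,"ty":0.0,"tz":0.0,"wx":0.0,"wy":0.0,"wz":0.0,"grip":0.2},{"tx":-0.19,"ty":0.0,"tz":0.0,"wx":0.0,"wy":0.0,"wz":0.0,"grip":0.2},{"tx":-0.24,"ty":0.0,"tz":0.0,"wx":0.0,"wy":0.0,"wz":0.0,"grip":0.2},{"tx":-0.29,"ty":0.0,"tz":0.0,"wx":0.0,"wy":0.0,"wz":0.0,"grip":0.2},{"tx":-0.335,"ty":0.0,"tz":0.0,"wx":0.0,"wy":0.0,"wz":0.0,"grip":0.2},{"tx":-0.36,"ty":0.0,"tz":0.0,"wx":0.0,"wy":0.0,"wz":0.0,"grip":0.2},{"tx":-0.36,"ty":0.0,"tz":0.0,"wx":0.0,"wy":0.0,"wz":0.0,"grip":0.2},{"tx":-0.36,"ty":0.0,"tz":0.0,"wx":0.0,"wy":0.0,"wz":0.0,"grip":0.2}]}}

```text
time: 9.32
position: [0.5115, -0.2307, 0.2211]
orientation: [-180.0, -0.0, 83.5]
force: [0.7, -0.9, -0.1]
width: 0.019
```

Run:
```python
from h import *
s=ctrl.read_state();print({k:np.round(s[k],3) for k in("time","position","orientation","force","q")})
w=eyes.camera_model("wrist");a=eyes.capture("wrist")
import pickle;pickle.dump(w,open("w5.pkl","wb"));cv2.imwrite("pics/w5.png",a)
cv2.imwrite("pics/w5z.png",cv2.resize(a[0:300,220:420],None,fx=2,fy=2,interpolation=cv2.INTER_CUBIC))
```

```text
{'time': np.float64(9.325), 'position': array([ 0.511, -0.231,  0.221]), 'orientation': array([-1.79955e+02, -1.30000e-02,  8.34860e+01]), 'force': array([ 0.725, -0.861, -0.082]), 'q': array([-20.59 ,  17.798,  47.278, 108.679, -15.033,  59.955,  26.44 ])}
```

View pics/w5z.png

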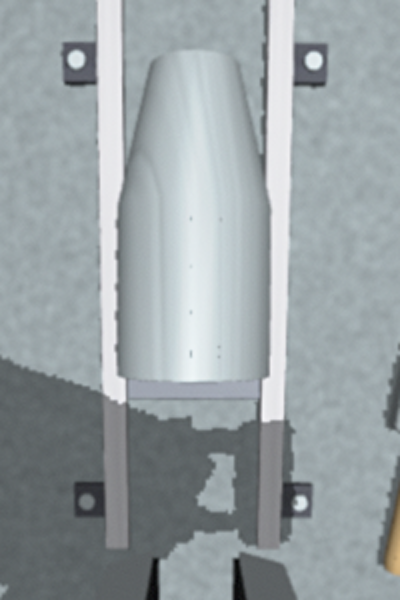

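The rear sleeve's mouth is at picture row 190.5 and its shoe rear at row 199. It is centred at column 317 and its tip is at row 25.

Run:
```python
from h import *
import pickle; w=pickle.load(open("w5.pkl","rb"))
O=np.array([.5494,.1013,0]);u=np.array([np.cos(np.radians(83.45)),np.sin(np.radians(83.45)),0]);n=np.array([-u[1],u[0],0])
for k,p in dict(mouth=(317.5,190.5,.086),shoe=(317,198.5,.018),tip=(318,25.5,.0705),railmid=((220+(103+275)/4),220,.012)).items():
    X=onz(w,p[:2],p[2]);print(k,X.round(4),"s",((X-O)@u).round(4),"lat",((X-O)@n).round(4))
p=np.array([.5115,-.2307,0])-O;print("tcp",p@u,p@n)
```

```text
mouth [ 0.516  -0.1891  0.086 ] s -0.2923 lat 0.0001
shoe [ 0.5138 -0.2024  0.018 ] s -0.3058 lat 0.0007
tip [ 0.5307 -0.0616  0.0705] s -0.1639 lat -0.0
railmid [ 0.5088 -0.2244  0.012 ] s -0.3282 lat 0.0032
tcp -0.33415619427196 -0.0002186999773642728
```

Emit:
{"name": "jog_arm", "arguments": {"targets": [{"tx":0.0,"ty":0.0,"tz":0.04,"wx":0.0,"wy":0.0,"wz":0.0,"grip":0.2},{"tx":0.0,"ty":0.0,"tz":0.08,"wx":0.0,"wy":0.0,"wz":0.0,"grip":0.2},{"tx":0.0,"ty":0.0,"tz":0.12,"wx":0.0,"wy":0.0,"wz":0.0,"grip":0.2},{"tx":0.0,"ty":0.0,"tz":0.155,"wx":0.0,"wy":0.0,"wz":0.0,"grip":0.2},{"tx":0.0,"ty":0.0,"tz":0.18,"wx":0.0,"wy":0.0,"wz":0.0,"grip":0.2},{"tx":0.0,"ty":0.0,"tz":0.195,"wx":0.0,"wy":0.0,"wz":0.0,"grip":0.2},{"tx":0.0,"ty":0.0,"tz":0.199,"wx":0.0,"wy":0.0,"wz":0.0,"grip":0.2},{"tx":0.0,"ty":0.0,"tz":0.199,"wx":0.0,"wy":0.0,"wz":0.0,"grip":0.2}]}}

```text
time: 10.38
position: [0.5123, -0.2308, 0.023]
orientation: [180.0, 0.0, 83.5]
force: [0.3, -0.3, 0.6]
width: 0.0188
```

Emit:
{"name": "jog_arm", "arguments": {"targets": [{"tx":0.008,"ty":0.0,"tz":0.0,"wx":0.0,"wy":0.0,"wz":0.0,"grip":0.2},{"tx":0.013,"ty":0.0,"tz":0.0,"wx":0.0,"wy":0.0,"wz":0.0,"grip":0.2},{"tx":0.017,"ty":0.0,"tz":0.0,"wx":0.0,"wy":0.0,"wz":0.0,"grip":0.2},{"tx":0.021,"ty":0.0,"tz":0.0,"wx":0.0,"wy":0.0,"wz":0.0,"grip":0.2},{"tx":0.026,"ty":0.0,"tz":0.0,"wx":0.0,"wy":0.0,"wz":0.0,"grip":0.2},{"tx":0.032,"ty":0.0,"tz":0.0,"wx":0.0,"wy":0.0,"wz":0.0,"grip":0.2},{"tx":0.039,"ty":0.0,"tz":0.0,"wx":0.0,"wy":0.0,"wz":0.0,"grip":0.2},{"tx":0.046,"ty":0.0,"tz":0.0,"wx":0.0,"wy":0.0,"wz":0.0,"grip":0.2},{"tx":0.053,"ty":0.0,"tz":0.0,"wx":0.0,"wy":0.0,"wz":0.0,"grip":0.2},{"tx":0.06,"ty":0.0,"tz":0.0,"wx":0.0,"wy":0.0,"wz":0.0,"grip":0.2},{"tx":0.067,"ty":0.0,"tz":0.0,"wx":0.0,"wy":0.0,"wz":0.0,"grip":0.2},{"tx":0.074,"ty":0.0,"tz":0.0,"wx":0.0,"wy":0.0,"wz":0.0,"grip":0.2}]}}

```text
time: 11.88
position: [0.5203, -0.1568, 0.0225]
orientation: [-180.0, 0.0, 83.5]
force: [-0.8, -4.8, 3.5]
width: 0.0188
```

Emit:
{"name": "jog_arm", "arguments": {"targets": [{"tx":0.007,"ty":0.0,"tz":0.0,"wx":0.0,"wy":0.0,"wz":0.0,"grip":0.2},{"tx":0.014,"ty":0.0,"tz":0.0,"wx":0.0,"wy":0.0,"wz":0.0,"grip":0.2},{"tx":0.021,"ty":0.0,"tz":0.0,"wx":0.0,"wy":0.0,"wz":0.0,"grip":0.2},{"tx":0.028,"ty":0.0,"tz":0.0,"wx":0.0,"wy":0.0,"wz":0.0,"grip":0.2},{"tx":0.035,"ty":0.0,"tz":0.0,"wx":0.0,"wy":0.0,"wz":0.0,"grip":0.2},{"tx":0.042,"ty":0.0,"tz":0.0,"wx":0.0,"wy":0.0,"wz":0.0,"grip":0.2},{"tx":0.049,"ty":0.0,"tz":0.0,"wx":0.0,"wy":0.0,"wz":0.0,"grip":0.2},{"tx":0.056,"ty":0.0,"tz":0.0,"wx":0.0,"wy":0.0,"wz":0.0,"grip":0.2},{"tx":0.063,"ty":0.0,"tz":0.0,"wx":0.0,"wy":0.0,"wz":0.0,"grip":0.2},{"tx":0.07,"ty":0.0,"tz":0.0,"wx":0.0,"wy":0.0,"wz":0.0,"grip":0.2},{"tx":0.074,"ty":0.0,"tz":0.0,"wx":0.0,"wy":0.0,"wz":0.0,"grip":0.2},{"tx":0.076,"ty":0.0,"tz":0.0,"wx":0.0,"wy":0.0,"wz":0.0,"grip":0.2}]}}

```text
time: 13.38
position: [0.5288, -0.0816, 0.0225]
orientation: [-180.0, 0.0, 83.5]
force: [1.1, -3.0, 1.3]
width: 0.0191
```

Emit:
{"name": "jog_arm", "arguments": {"targets": [{"tx":0.005,"ty":0.0,"tz":0.0,"wx":0.0,"wy":0.0,"wz":0.0,"grip":0.2},{"tx":0.01,"ty":0.0,"tz":0.0,"wx":0.0,"wy":0.0,"wz":0.0,"grip":0.2},{"tx":0.015,"ty":0.0,"tz":0.0,"wx":0.0,"wy":0.0,"wz":0.0,"grip":0.2},{"tx":0.02,"ty":0.0,"tz":0.0,"wx":0.0,"wy":0.0,"wz":0.0,"grip":0.2},{"tx":0.025,"ty":0.0,"tz":0.0,"wx":0.0,"wy":0.0,"wz":0.0,"grip":0.2},{"tx":0.03,"ty":0.0,"tz":0.0,"wx":0.0,"wy":0.0,"wz":0.0,"grip":0.2},{"tx":0.034,"ty":0.0,"tz":0.0,"wx":0.0,"wy":0.0,"wz":0.0,"grip":0.2},{"tx":0.038,"ty":0.0,"tz":0.0,"wx":0.0,"wy":0.0,"wz":0.0,"grip":0.2},{"tx":0.042,"ty":0.0,"tz":0.0,"wx":0.0,"wy":0.0,"wz":0.0,"grip":0.2},{"tx":0.045,"ty":0.0,"tz":0.0,"wx":0.0,"wy":0.0,"wz":0.0,"grip":0.2},{"tx":0.048,"ty":0.0,"tz":0.0,"wx":0.0,"wy":0.0,"wz":0.0,"grip":0.2},{"tx":0.048,"ty":0.0,"tz":0.0,"wx":0.0,"wy":0.0,"wz":0.0,"grip":0.2}]}}

```text
time: 14.88
position: [0.5341, -0.0336, 0.0224]
orientation: [-180.0, -0.0, 83.6]
force: [1.2, -0.7, 0.2]
width: 0.0187
```

Emit:
{"name": "jog_arm", "arguments": {"targets": [{"tx":-0.012,"ty":0.0,"tz":0.0,"wx":0.0,"wy":0.0,"wz":0.0,"grip":0.2},{"tx":-0.025,"ty":0.0,"tz":-0.005,"wx":0.0,"wy":0.0,"wz":0.0,"grip":0.2},{"tx":-0.025,"ty":0.0,"tz":-0.05,"wx":0.0,"wy":0.0,"wz":0.0,"grip":0.2},{"tx":-0.025,"ty":0.0,"tz":-0.1,"wx":0.0,"wy":0.0,"wz":0.0,"grip":0.2},{"tx":0.0,"ty":0.0,"tz":-0.15,"wx":0.0,"wy":0.0,"wz":0.0,"grip":0.2},{"tx":0.03,"ty":0.0,"tz":-0.19,"wx":0.0,"wy":0.0,"wz":0.0,"grip":0.2},{"tx":0.06,"ty":0.0,"tz":-0.22,"wx":0.0,"wy":0.0,"wz":0.0,"grip":0.2},{"tx":0.06,"ty":0.0,"tz":-0.25,"wx":0.0,"wy":0.0,"wz":0.0,"grip":0.2},{"tx":0.06,"ty":0.0,"tz":-0.26,"wx":0.0,"wy":0.0,"wz":0.0,"grip":0.2},{"tx":0.06,"ty":0.0,"tz":-0.26,"wx":0.0,"wy":0.0,"wz":0.0,"grip":0.2},{"tx":0.06,"ty":0.0,"tz":-0.26,"wx":0.0,"wy":0.0,"wz":0.0,"grip":0.2}]}}

```text
time: 16.25
position: [0.5404, 0.025, 0.2815]
orientation: [-179.9, 0.0, 83.5]
force: [0.1, -0.1, -0.6]
width: 0.0187
```

Run:
```python
from h import *
s=ctrl.read_state();print({k:np.round(s[k],3) for k in("time","position","orientation","force","q")})
w=eyes.camera_model("wrist");a=eyes.capture("wrist")
import pickle;pickle.dump(w,open("w6.pkl","wb"));cv2.imwrite("pics/w6.png",a)
cv2.imwrite("pics/w6z.png",cv2.resize(a[0:300,200:440],None,fx=2,fy=2,interpolation=cv2.INTER_CUBIC))
```

```text
{'time': np.float64(16.25), 'position': array([0.54 , 0.025, 0.281]), 'orientation': array([-1.79923e+02,  3.10000e-02,  8.34790e+01]), 'force': array([ 0.105, -0.135, -0.62 ]), 'q': array([-53.727,  11.562,  51.798, 107.013,  -9.894,  66.177,  -4.979])}
```

View pics/w6z.png

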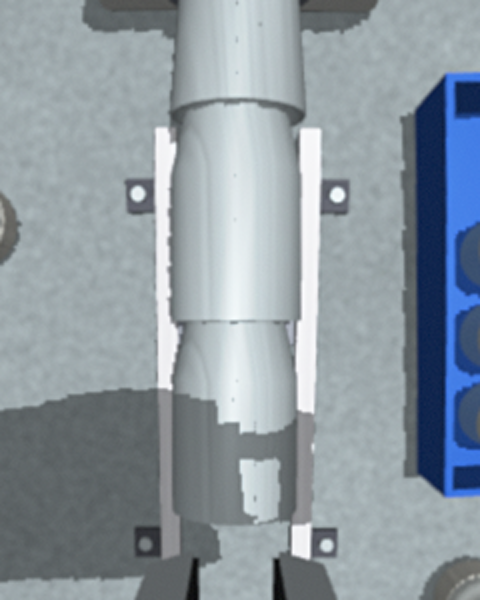

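The inlet rim is at crop row ~101, the front mouth at row 321 and the rear mouth at row 522. Both sleeves are straight between the rails.

Run:
```python
from h import *
import pickle; w=pickle.load(open("w6.pkl","rb"))
u=np.array([np.cos(np.radians(83.45)),np.sin(np.radians(83.45)),0])
s=[onz(w,(319,r/2),.086)@u for r in (101.5,321,522.5)]
print("front in",.13-(s[0]-s[1]),"rear in",.13-(s[1]-s[2]))
```

```text
front in 0.0319798468990006 rear in 0.030939897677024902
```

Run:
```python
from workcell import order
print(order.finish_job())
```

```text
the job is handed in; nothing more can be done
None
```

The transfer line is made up and the job is handed in; the interface gave no verdict. I pushed the front sleeve's shoe until its nose was in the inlet, then pushed the rear sleeve's shoe until its nose was in the front sleeve's mouth.

- **Insertion:** the last wrist picture puts the front nose about 32 mm inside the inlet and the rear nose about 31 mm inside the front mouth. Each is good to a few millimetres, against a target of 20 to 40 mm. The earlier check of the front nose gave about 31 mm, so pushing the rear sleeve did not visibly shift it.
- **Alignment:** both sleeves look straight between the rails.
- **Forces:** the wrist readings I saw while pushing stayed below about 7 N. I could not measure the contact force between the sleeves directly.
- **Bystanders:** the gripper had risen clear of everything before hand-in. I kept it away from the jars, bin and brush, but did not re-measure their positions.
- **Disagreement:** the scene and wrist cameras differed by up to about 4 mm on absolute positions, so I used distances within a single wrist picture for the final checks.
- **Refused moves:** the first two jog calls were rejected because I had left out some of the keys. They moved nothing.

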